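# Back a sample carousel up by one ratchet notch

## Robot

A 6-joint arm with a two-finger parallel gripper is mounted at the origin on the work surface; the furniture and walls round the work are solid. World frame = base frame: x ahead of the robot, y to its left, z up, the work surface at z = 0. Lengths are in m, angles in rad, forces in N, time in s.
With the tool pointing down it reaches from about 0.325 to 0.9 m from the base axis. Payload 3.5 kg.
Tool frame: the origin (TCP) lies midway between the tips of the shut fingers; the grasp point (between the pads) lies behind it (ctrl.grasp_offset is the z of the grasp point in the tool frame, in m); z points along the fingers, y is the line along which they close (so a half turn about z gives the same grasp; the last joint's range is limited). The gripper opens to 85 mm and grips with 20 to 120 N. Pads are 22 mm wide; open, the fingers measure 114 mm over their backs; the gripper's body (76 mm by 85 mm) begins 54 mm behind the grasp point. The pads swing forward as they close: fully open they stand 13 mm farther back than shut.
Start: joints at [-1.301, 0.276, -0.026, 1.268, 0, 1.467], TCP at [0.228, -0.582, 0.194] pointing down, gripper open.
Joint ranges: [-3.12, 3.12], [-0.85, 1.88], [-1.08, 1.24], [-1.95, 2.15], [-1.57, 1.53], [-3.14, 3.14]. Speed limits (rad/s): [2.57, 2.57, 3.14, 3.14, 3.14, 3.14].

## Interface

Orientations are given as a 3x3 rotation matrix whose columns are the frame's x, y, z axes.
In Python, from workcell import ctrl, camera gives the robot as it stands. Calls block until the motion is done:
- ctrl.move_pose(position, orientation): joint-space move of the TCP to a pose.
- ctrl.move_straight(position, frame=None, max_speed=0.15, contact_N=None): straight line of the TCP; frame=None keeps the orientation; max_speed is the mean speed in m/s. With contact_N (N) it stops when the force on the tool has changed by that much, and returns True; else False.
- ctrl.movej(angles): joint-space move.
- ctrl.set_gripper(opening, newtons=None): opening from 0.0 (shut) to 1.0 (fully open); newtons is the grip in N (None keeps the last); returns when the fingers have stopped.
- ctrl.sleep(seconds).
- ctrl.ik(position, orientation): joint angles nearest the present ones, or None.
- ctrl.sense(): the state.
- camera(name): name is "scene" or "top"; returns a dict with "color" (384x512x3 uint8, red, green, blue), "fx", "fy", "cx", "cy" (pixels), "k1" (the pictures are not rectified: a ray, as slopes to the right and down, at radius r is drawn at 1 + k1 r^2 times it, then the intrinsics apply), "R" (3x3) and "t" (3): a world point X has camera coordinates R X + t. Camera axes: x right, y down, z forward; pixel columns grow to the right and rows downward; lengths in m; the calibration is good to about 2 mm. A picture is of the moment at which its call begins. There is no depth.
A pose or a line that the arm cannot do raises ctrl.MotionError and nothing moves.
- ctrl.finish_job(): hands the job in; it is judged then, once.
The state is a dict: "clock": time; "joint_pos": joint angles; "joint_vel": joint speeds; "joint_torque": joint torques, N m; "eef_pos": TCP position; "ee_rot": TCP orientation; "wrist_force": force on the tool from outside, world axes, zero at the start; "ft_torque": the same for the moment, N m; "gripper_width": opening from 0.0 (shut) to 1.0 (fully open); "gripper_force": force on a finger pad.
Only numpy, scipy, OpenCV 4.12 (cv2) and the standard library are available. Lean on these libraries where they do the work, as an engineer would, in place of code of your own. Each camera call takes 0.05 s, during which the arm holds its last target. There are 200 camera calls.

## Task

The sample-tube carousel has been stepped one notch too far and its ratchet pawl keeps it from turning back. With a fingertip, push the ball of the pawl's lever over to the left until the pawl's nose is up out of the teeth and stays up by itself; then push one of the upright posts on the wheel to turn the wheel backward (clockwise seen from above) by exactly one notch, a twelfth of a turn, and tip the pawl down again so that its nose is fully in the notch. Only push, do not grasp anything, and leave the vial, the timer and the tape roll beside the carousel where they stand.

Things in the scene. Friction and masses are not known exactly. Their poses are not given: they have to be found in the camera images.
- carousel: fixed grey stand of the carousel; origin at table height under the wheel's axis. Its -x side, turned roughly to the robot, carries the pawl on a bracket that reaches 127 mm from the axis in -x and 78 mm high, at stand y = +33 to +67 mm.
- wheel (a joint): turn of the wheel, rad; negative is backward (clockwise from above). Starts at 0.06 to 0.13. The lowered pawl blocks it at 0 and, one notch back, at -0.524. The nose drops fully into that notch at -0.48 to -0.36 (aim for -0.43); farther back it lands on a tooth and drops in when the wheel is nudged forward. Friction about 1 N at a post; stays where left. Turns forward under the pawl.
- pawl (a joint): swing of the pawl, rad: 0 = down, nose fully in a notch; grows as the nose lifts, stop at 1.05. Its heavy ball makes it tip over centre: below about 0.4 it falls back down by itself, above about 0.6 it falls on to the raised stop and stays up. About 0.18 when the nose rests on top of a tooth. The push needed at the ball is about 1 N.
- pawl_pivot (a point): the pawl's pivot pin, fixed on the stand at (-92, +50) mm in the stand's axes, 58 mm above the table; the pin lies along the stand's x axis. Axes as the stand's.
- pawl_ball (a point): centre of the 22 mm steel ball on top of the pawl's lever (7 mm thick), 55 mm from the pivot. Swings in the plane of the stand's y and z through the pivot: pawl down, it is 23 mm to the stand's -y of the pivot, 108 mm above the table; pushed to the stand's +y (left, seen from the robot) it lifts the nose; fully up it is 32 mm to +y of the pivot, 103 mm above the table.
- pawl_nose (a point): lower end of the pawl's nose, which is 5 x 12 mm thick, 50 mm from the pivot towards the stand's -y; 41 mm above the table when down, just above the notch floor.
- post_0 (a point): centre of the top of push post 0 on the wheel: upright steel post, 10 mm in diameter, 75 mm from the wheel's axis, from 40 to 95 mm above the table. At wheel reading 0 it stands at 45 degrees, counter-clockwise from the stand's +x axis. It turns with the wheel.
- post_1 (a point): centre of the top of push post 1 on the wheel: upright steel post, 10 mm in diameter, 75 mm from the wheel's axis, from 40 to 95 mm above the table. At wheel reading 0 it stands at 105 degrees, counter-clockwise from the stand's +x axis. It turns with the wheel.
- post_2 (a point): centre of the top of push post 2 on the wheel: upright steel post, 10 mm in diameter, 75 mm from the wheel's axis, from 40 to 95 mm above the table. At wheel reading 0 it stands at 165 degrees, counter-clockwise from the stand's +x axis. It turns with the wheel.
- post_3 (a point): centre of the top of push post 3 on the wheel: upright steel post, 10 mm in diameter, 75 mm from the wheel's axis, from 40 to 95 mm above the table. At wheel reading 0 it stands at 225 degrees, counter-clockwise from the stand's +x axis. It turns with the wheel.
- post_4 (a point): centre of the top of push post 4 on the wheel: upright steel post, 10 mm in diameter, 75 mm from the wheel's axis, from 40 to 95 mm above the table. At wheel reading 0 it stands at 285 degrees, counter-clockwise from the stand's +x axis. It turns with the wheel.
- post_5 (a point): centre of the top of push post 5 on the wheel: upright steel post, 10 mm in diameter, 75 mm from the wheel's axis, from 40 to 95 mm above the table. At wheel reading 0 it stands at 345 degrees, counter-clockwise from the stand's +x axis. It turns with the wheel.
- vial: loose standing vial with a red stopper, 21 mm in diameter, 92 mm high, origin at the centre of its underside; bystander, do not disturb
- timer: loose flat white laboratory timer with three keys and a display, 64 x 68 x 19 mm, origin at the centre of its underside; bystander, do not disturb
- tape_roll: loose roll of plaster tape lying flat, 73 mm in diameter, 25 mm high, origin at the centre of its underside; bystander, do not disturb
- wheel_center (a point): centre of the wheel's top face, on its vertical axis, 40 mm above the table. Aluminium disc of radius 100 mm; on its outer ring (84 to 99 mm from the axis) 12 steel saw teeth 10 mm high, one every 30 degrees. Coloured-cap sample tubes clipped fast in it (they do not come out) stand 47 mm from the axis, tops 100 mm above the table.

How it is judged:
On the way, in this order (a step that is already met when the one before it is completed fails the run):
1. the pawl is tipped up and stays up, the wheel not yet turned back (value of joint pawl above 0.8 rad and value of joint wheel above -0.15 rad), for 0.2 s.
2. the wheel is turned back about one notch while the pawl is up (value of joint pawl above 0.5 rad and value of joint wheel between -0.56 and -0.31 rad), for 0.1 s.
At the end, for the whole second after the job is handed in: The wheel is one notch back (reading between -0.56 and -0.31 rad), the pawl is down with its nose in that notch (pawl below 0.07 rad), wheel and pawl are at rest, and the vial, timer and tape roll are within 30 mm of where they stood (value of joint wheel between -0.56 and -0.31 rad and value of joint pawl below 0.07 rad and velocity of joint wheel between -0.05 and 0.05 rad/s and velocity of joint pawl between -0.05 and 0.05 rad/s and distance of each of vial, timer, tape_roll from where it was at the start of the episode below 0.03 m); the robot touches nothing.
It fails at once if the wheel is turned back well over one notch (beyond -0.72 rad) (value of joint wheel below -0.72 rad).
It fails at once if the wheel is turned forward to another notch (beyond +0.3 rad) (value of joint wheel above 0.3 rad).
It fails at once if the vial is moved more than 30 mm, lifted or knocked over (distance of vial from where it was at the start of the episode above 0.03 m or angle between vial's own z axis and vertical above 0.6 rad).
It fails at once if the timer is moved more than 30 mm, lifted or knocked over (distance of timer from where it was at the start of the episode above 0.03 m or angle between timer's own z axis and vertical above 0.6 rad).
It fails at once if the tape roll is moved more than 30 mm, lifted or knocked over (distance of tape_roll from where it was at the start of the episode above 0.03 m or angle between tape_roll's own z axis and vertical above 0.6 rad).
It also fails if it takes over 51 s, if anything falls off the work surface, if the arm or the gripper's body presses on something with over 40 N, if the wrist force passes 120 N, or if a joint passes its speed limit or range.

## Working session

There is one attempt and no reset: what is moved stays moved. The work goes in short steps, each a Python script; the robot and the scene stay as the last script left them, time stands still between calls to the robot, and variables do not carry over. Pictures are saved under pics/ and viewed, at most 10 in all, crops included, and the job is handed in when it is done.

```bash
mkdir -p pics; ls
python3 - <<'E'
from workcell import ctrl,camera
import cv2,numpy as np
for n in("scene","top"):
    c=camera(n); cv2.imwrite(f"pics/{n}0.png",cv2.resize(c["color"][:,:,::-1],(800,600),interpolation=cv2.INTER_CUBIC)); np.savez(f"pics/{n}0.npz",**c)
    print(n,{k:np.round(v,4).tolist() for k,v in c.items() if k!="color"}, "pos",-np.array(c["R"]).T@c["t"])
print(ctrl.sense()["clock"],ctrl.grasp_offset)
E
```

```text
pics
scene {'fx': 373.573, 'fy': 373.573, 'cx': 257.5949, 'cy': 191.8504, 'k1': -0.0776, 'R': [[0.489, -0.8721, 0.0154], [-0.4258, -0.2541, -0.8684], [0.7613, 0.4181, -0.4957]], 't': [-0.398, 0.261, 0.5563]} pos [-0.11776633 -0.5133177   0.50858459]
top {'fx': 354.6691, 'fy': 354.6691, 'cx': 256.4194, 'cy': 188.9702, 'k1': -0.0667, 'R': [[-0.0335, -0.9994, 0.0063], [-0.9772, 0.0314, -0.2098], [0.2094, -0.0132, -0.9777]], 't': [-0.1572, 0.5455, 0.8456]} pos [ 0.35072055 -0.16306066  0.94217215]
0.1 -0.0187
```

View pics/scene0.png

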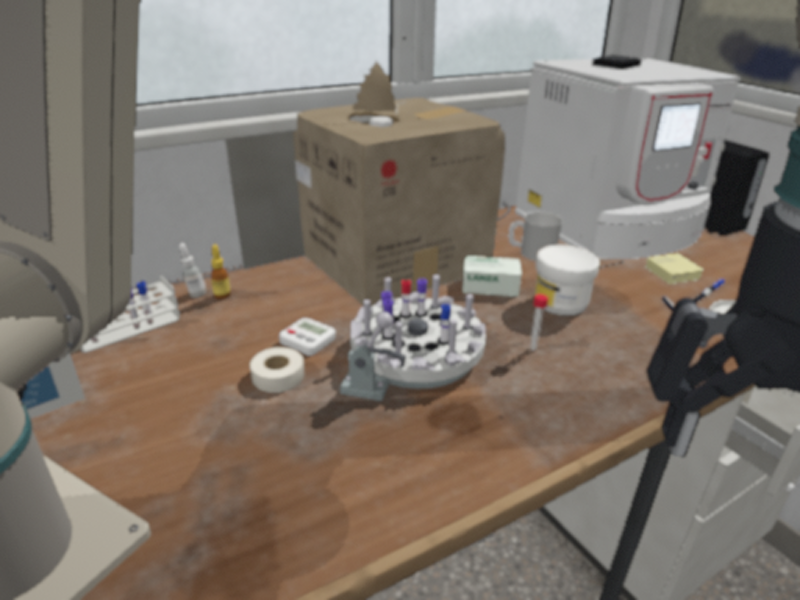

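View pics/top0.png

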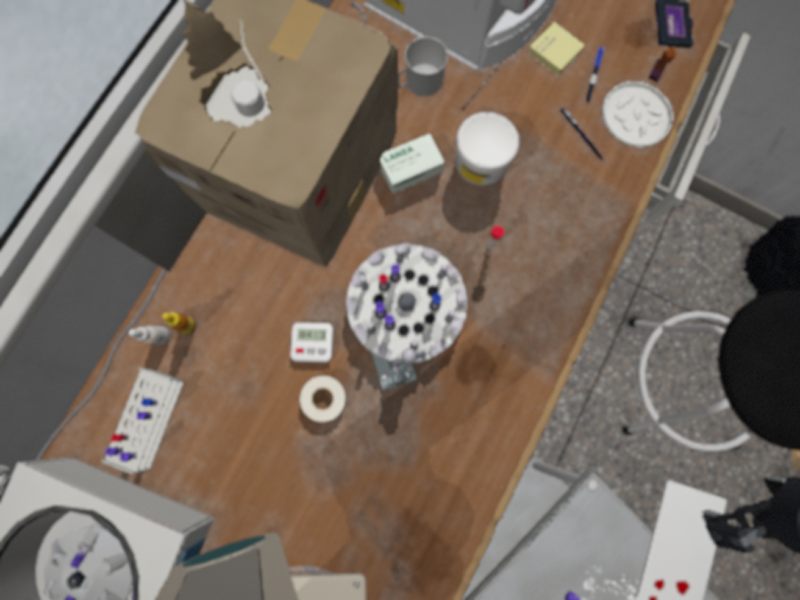

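The scene picture shows the carousel at (418,335), with the pawl bracket at (365,370), the timer at (307,336), the tape roll at (277,370) and the vial at (538,320). In the top picture the wheel is centred near (407,302), the bracket is at (395,370), the timer at (312,342), the tape at (322,399) and the vial's stopper at (498,232). I'll zoom in on the carousel.

```bash
cat > h.py <<'E'
import numpy as np,cv2
from workcell import ctrl,camera
def load(f): return dict(np.load(f))
def D(c): return np.array([[c["fx"],0,c["cx"]],[0,c["fy"],c["cy"]],[0,0,1]],float),np.array([float(c["k1"]),0,0,0])
def proj(c,X):
    K,d=D(c); return cv2.projectPoints(np.atleast_2d(np.asarray(X,float)),cv2.Rodrigues(c["R"])[0],np.array(c["t"],float),K,d)[0][:,0]
def ray(c,px,z):
    K,d=D(c); u=cv2.undistortPoints(np.array(px,float).reshape(-1,1,2),K,d)[:,0]
    r=np.c_[u,np.ones(len(u))]@np.array(c["R"]); o=-np.array(c["R"]).T@c["t"]
    return o+r*((z-o[2])/r[:,2])[:,None]
def crop(c,x0,y0,w,h,s):
    return cv2.resize(c["color"][y0:y0+h,x0:x0+w,::-1],None,fx=s,fy=s,interpolation=cv2.INTER_CUBIC)
E
python3 - <<'E'
from h import *
t=load("pics/top0.npz");s=load("pics/scene0.npz")
print(ray(t,[(407*.64,302*.64)],.05), ray(t,[(395*.64,370*.64)],.08))
cv2.imwrite("pics/z1.png",crop(t,215,150,100,100,6)); cv2.imwrite("pics/z2.png",crop(s,205,165,120,95,6.5))
E
```

```text
[[ 0.53018581 -0.18515623  0.05      ]] [[ 0.41741077 -0.1619991   0.08      ]]
```

View pics/z1.png

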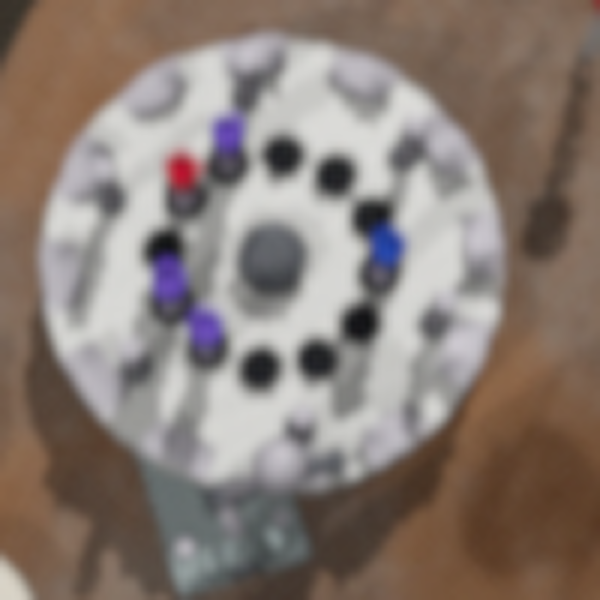

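View pics/z2.png

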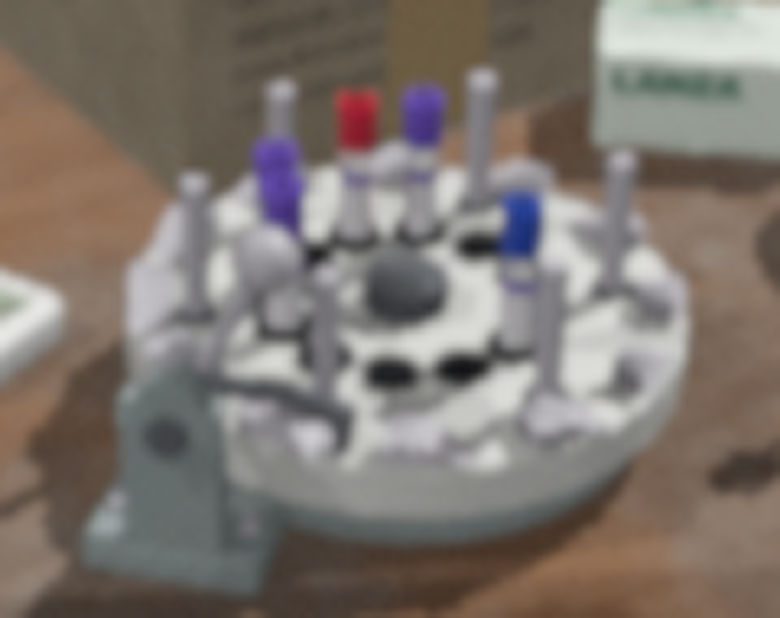

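The top zoom shows the hub at (272,255), with the bracket corners at about (145,470), (180,595) and (310,560). The scene zoom shows the six post tops at (282,85), (483,75), (622,158), (195,182), (325,275) and (550,270), the ball at (268,257) and the pivot end at (165,436). I'll fit stand x, y, yaw and the wheel angle to these points.

```bash
cat >> h.py <<'E'
from scipy.optimize import least_squares
def world(p,P): 
    P=np.atleast_2d(np.asarray(P,float)); c,s=np.cos(p[2]),np.sin(p[2]); R=np.array([[c,-s],[s,c]])
    return np.c_[P[:,:2]@R.T+p[:2],P[:,2]]
def posts(w,z=.095): a=np.radians(45+60*np.arange(6))+w; return np.c_[.075*np.cos(a),.075*np.sin(a),np.full(6,z)]
def ball(q): return np.array([-.092,.05-.055*np.sin(.4313-q),.058+.055*np.cos(.4313-q)])  # q=0:(27mm,108mm)
E
python3 - <<'E'
from h import *
t=load("pics/top0.npz");s=load("pics/scene0.npz")
S=lambda p:np.array(p)/6.5+[205,165]-.5+.5/6.5
T=lambda p:np.array(p)/6+[215,150]-.5+.5/6
pp=S([(282,86),(483,76),(622,159),(550,271),(325,276),(195,182)])
X=ray(s,pp,.095); c=X[:,:2].mean(0); print("post centre",c,"radii",np.hypot(*(X[:,:2]-c).T))
print("ang",np.degrees(np.arctan2(*(X[:,:2]-c).T[::-1])))
print("hub top",ray(t,[T((272,255))],.05),"scene hub",ray(s,[S((405,280))],.05),"ball",ray(s,[S((268,257))],.108),"pivot",ray(s,[S((165,436))],.058))
p0=X[:,:2]-c
order=[0,5,4,3,2,1]  # to be matched below by nearest
def res(v):
    W=proj(s,world(v[:3],posts(v[3]))); d=np.linalg.norm(pp[:,None]-W[None],axis=2).argmin(1)
    return np.r_[(pp-W[d]).ravel(),(proj(s,world(v[:3],[ball(0)]))-S((268,257))).ravel(),
      (proj(s,world(v[:3],[[-.122,.05,.058]]))-S((165,436))).ravel(),(proj(t,world(v[:3],[[0,0,.05]]))-T((272,255))).ravel()]
for y in(.15,.25,.35):
    r=least_squares(res,[*c,y,.09]); print(r.cost,r.x,np.round(r.fun,1)[-6:])
# timer/vial/tape
print("vial top",ray(t,[(498*.64,232*.64)],.09),"timer",ray(t,[(312*.64,342*.64)],.019),"tape",ray(t,[(322*.64,399*.64)],.025))
E
```

```text
post centre [ 0.53300856 -0.1814216 ] radii [0.0766325  0.07761177 0.07535521 0.07809599 0.07506231 0.07421798]
ang [  65.61495485    7.30718974  -52.94352204 -116.49116775 -173.182729
  126.99717757]
hub top [[ 0.53336547 -0.18382257  0.05      ]] scene hub [[ 0.533349   -0.18094326  0.05      ]] ball [[ 0.44098506 -0.17949756  0.108     ]] pivot [[ 0.40172294 -0.16510653  0.058     ]]
2.305754558391899 [ 0.53317894 -0.18178665  0.26638704  0.10516265] [-0.7  0.9  0.4 -0.1 -0.8  0.1]
2.3057545583919103 [ 0.53317894 -0.18178665  0.26638704  0.10516265] [-0.7  0.9  0.4 -0.1 -0.8  0.1]
2.305754558391935 [ 0.53317894 -0.18178665  0.26638704  0.10516265] [-0.7  0.9  0.4 -0.1 -0.8  0.1]
vial top [[ 0.63289462 -0.33561297  0.09      ]] timer [[ 0.47320399 -0.0243946   0.019     ]] tape [[ 0.3782836  -0.04137673  0.025     ]]
```

The fit agrees: the residuals are under 1 px, the post radii are 74–78 mm, and the wheel reading is 0.105. I'll push the ball now with the fingers shut and the tip just above post height.

```bash
cat >> h.py <<'E'
P=[0.5332,-0.1818,0.2664]
def frame(d):  # tool down, tool x along +-d (stand axes), nearer to present yaw
    a=P[2]; d=np.array([np.cos(a)*d[0]-np.sin(a)*d[1],np.sin(a)*d[0]+np.cos(a)*d[1],0]); d/=np.linalg.norm(d)
    if d@ctrl.sense()["ee_rot"][:,0]<0: d=-d
    z=np.array([0,0,-1.]); return np.c_[d,np.cross(z,d),z]
def W(x,y,z): return world(P,[[x/1000,y/1000,z/1000]])[0]
def show(name):
    a=crop(camera("scene"),195,155,128,96,3.1);b=crop(camera("top"),205,140,128,96,3.1)
    cv2.imwrite(f"pics/{name}.png",np.hstack([a,b]))
E
python3 - <<'E'
from h import *
ctrl.set_gripper(0)
for k in("eef_pos","ee_rot"): print(np.round(ctrl.sense()[k],3).tolist())
F=frame([0,1]); print(F.round(2).tolist(),ctrl.ik(W(-96,-12,160),F))
ctrl.move_pose(W(-96,-12,160),F)
ctrl.move_straight(W(-96,-12,99),max_speed=.1)
f0=ctrl.sense()["wrist_force"]
hit=ctrl.move_straight(W(-96,35,99),max_speed=.04)
print(hit,ctrl.sense()["wrist_force"]-f0,ctrl.sense()["eef_pos"]-W(-96,35,99))
ctrl.move_straight(W(-96,53,99),max_speed=.04); 
ctrl.move_straight(W(-96,30,99),max_speed=.1); ctrl.move_straight(W(-96,10,180)); 
f=frame([1,0]); ctrl.move_pose(W(-110,-140,200),F)
show("a"); print(ctrl.sense()["clock"])
E
```

```text
[0.228, -0.582, 0.194]
[[0.931, 0.364, 0.0], [0.364, -0.931, -0.0], [-0.0, 0.0, -1.0]]
[[-0.26, 0.96, 0.0], [0.96, 0.26, 0.0], [0.0, 0.0, -1.0]] [-0.58857712  0.06690452 -0.35067481  1.153217    0.          0.71581921]
False [-0.17159158 -0.62318091  0.24068971] [ 1.58818013e-04 -2.32627183e-04  5.81297640e-05]
6.9667
```

View pics/a.png

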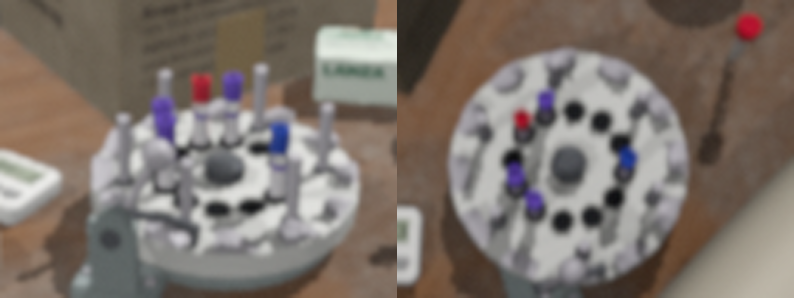

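The ball still sits at (160,152) in the scene crop, so the pawl is down. I'll repeat the push and record force and pictures along the way.

Run:
```python
from h import *
F=frame([0,1])
ctrl.move_pose(W(-96,-12,150),F); ctrl.move_straight(W(-96,-12,99),max_speed=.1)
f0=ctrl.sense()["wrist_force"]; im=[]
for y in (5,20,35,53):
    ctrl.move_straight(W(-96,y,99),max_speed=.06); print(y,np.round(ctrl.sense()["wrist_force"]-f0,2))
    im.append(crop(camera("scene"),195,145,100,75,3.9))
cv2.imwrite("pics/b.png",np.vstack([np.hstack(im[:2]),np.hstack(im[2:])])); print(ctrl.sense()["clock"])
```

```text
5 [0.03 1.04 0.28]
20 [-0.08  0.71  0.98]
35 [-1.07  0.25  0.63]
53 [0.   0.96 0.33]
10.1167
```

View pics/b.png

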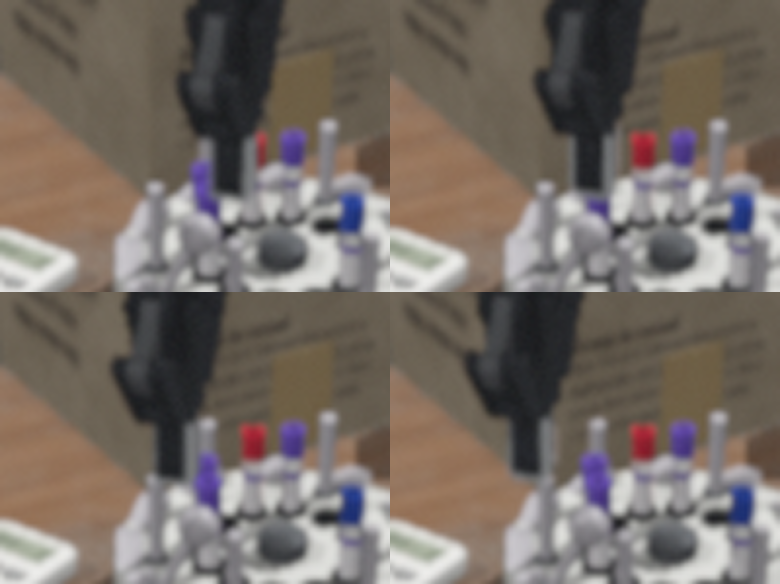

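In the four frames the fingertip, at (228,190) in the first, passes above and behind the ball at (200,232) without touching it. I'll compare the projected TCP and ball positions with these pixels.

Run:
```python
from h import *
s=load("pics/scene0.npz"); st=ctrl.sense(); print(st["eef_pos"],st["gripper_width"])
q=lambda X:(proj(s,X)-[195,145])*3.9
print("tcp now",q(W(-96,53,99)),"obs (140,183)"," y5",q(W(-96,5,99)),"obs (228,190)")
print("ball pred",q(W(-92,27,108)),"obs (200,232)", "post2 top",q(world(P,posts(.105))[2]),"posts",q(world(P,posts(.105))).round().tolist())
```

```text
[ 0.42670988 -0.15582832  0.09905004] 0.005050927442982905
tcp now [[145.76749505 245.40108742]] obs (140,183)  y5 [[234.06124401 258.5145061 ]] obs (228,190)
ball pred [[195.34765359 233.94261483]] obs (200,232) post2 top [[231.97710541 241.63584033]] posts [[208.0, 129.0], [154.0, 185.0], [232.0, 242.0], [370.0, 234.0], [411.0, 173.0], [329.0, 124.0]]
```

The tip looks about 17 px above where the TCP should be. I'll zoom in on it in both cameras.

Run:
```python
from h import *
im=[]
for n,w in(("scene",(195,135)),("top",(205,170))):
    c=camera(n); e=ctrl.sense()["eef_pos"]; a=crop(c,*w,80,90,5)
    for k,z in enumerate((0,.02,.04)):
        u=(proj(c,e+[0,0,z])[0]-w+.5)*5; cv2.circle(a,tuple(int(v) for v in u),3,[(0,0,255),(0,255,0),(255,0,0)][k],-1)
    im.append(a)
cv2.imwrite("pics/c.png",np.hstack(im))
```

```text
(no output)
```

View pics/c.png

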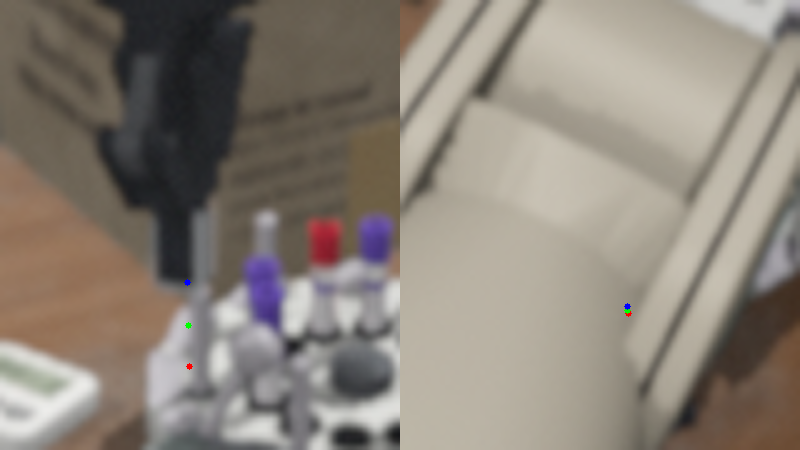

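The tip, at (180,288) in the left crop, sits about 38 mm above the red TCP dot. The top view is blocked by the arm. I'll check the start picture for the same offset and measure the tip from a pose that both cameras can see.

Run:
```python
from h import *
s=load("pics/scene0.npz"); e=np.array([.228,-.582,.194]); y=np.array([.364,-.931,0])
a=crop(s,400,170,100,130,4)
for k in(-1,1):
  for z,col in((0,(0,0,255)),(.013,(0,255,0)),(.05,(255,0,0))):
    u=(proj(s,e+k*.05*y+[0,0,z])[0]-[400,170]+.5)*4; cv2.circle(a,tuple(int(v) for v in u),3,col,-1)
b=[a]
ctrl.move_straight(W(-96,53,160)); p=np.array([.35,-.42,.15]); F=frame([0,1])
ctrl.move_pose(p,F)
for n in("scene","top"):
    c=camera(n); u=proj(c,p)[0]; w=np.round(u).astype(int)-[40,80]; w=np.clip(w,0,[512-50,384-130]); im=crop(c,*w,50,130,4)
    for z,col in((0,(0,0,255)),(.04,(255,0,0))):
        v=(proj(c,ctrl.sense()["eef_pos"]+[0,0,z])[0]-w+.5)*4; cv2.circle(im,tuple(int(i) for i in v),3,col,-1)
    print(n,w,u,im.shape); b.append(im)
cv2.imwrite("pics/d.png",np.hstack(b)); print(ctrl.sense()["clock"],ctrl.sense()["eef_pos"])
```

```text
scene [309 169] [349.4662901  249.16210512] (520, 200, 3)
top [330 181] [370.11740968 260.67258003] (520, 200, 3)
11.9417 [ 0.35057495 -0.41844599  0.14985677]
```

View pics/d.png

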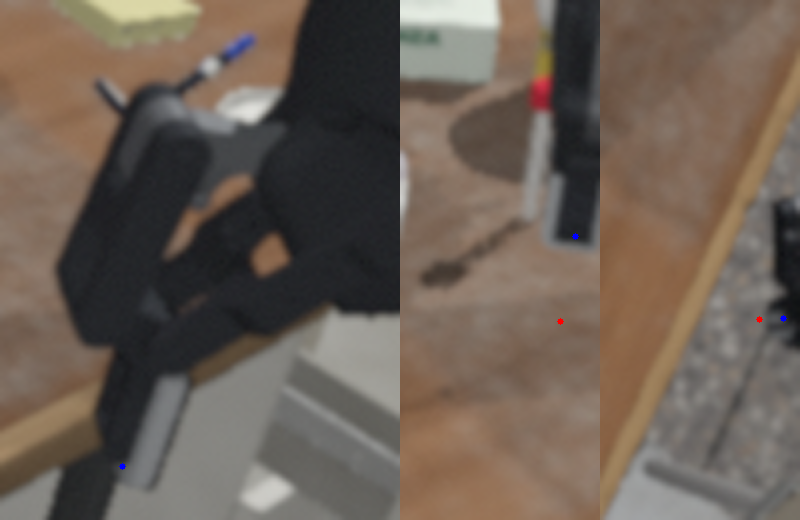

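The reported TCP lies about 37 mm below the real fingertips in both views, and also at the start, so the tool is shorter than the calibration says. The lateral position agrees. I'll lower the commands by 37 mm and push again.

```bash
sed -i 's/^def W.*/def W(x,y,z): return world(P,[[x\/1000,y\/1000,(z-37)\/1000]])[0]  # real tips 37 mm above the reported TCP/' h.py
python3 - <<'E'
from h import *
F=frame([0,1])
ctrl.move_pose(W(-96,-14,160),F); ctrl.move_straight(W(-96,-14,101),max_speed=.1)
f0=ctrl.sense()["wrist_force"]
for y in (5,20,35,53):
    ctrl.move_straight(W(-96,y,101),max_speed=.05); print(y,np.round(ctrl.sense()["wrist_force"]-f0,2))
ctrl.move_straight(W(-96,30,101),max_speed=.1); ctrl.move_straight(W(-96,0,180)); ctrl.move_pose(W(-110,-160,200),F)
show("e"); print(ctrl.sense()["clock"])
E
```

```text
5 [-1.86  0.25 -0.84]
20 [-0.82  1.04 -0.11]
35 [-0.87  0.86  0.74]
53 [-1.06  0.1  -0.66]
17.4083
```

View pics/e.png

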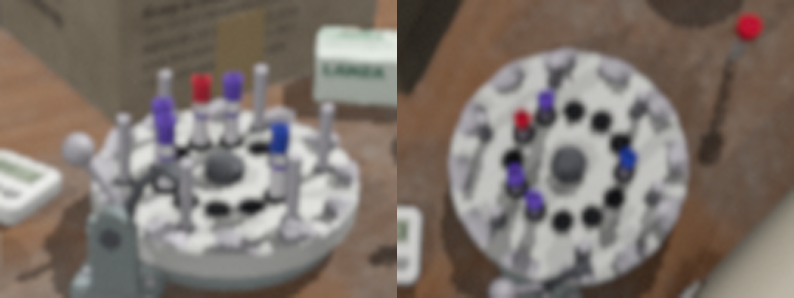

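The pawl is up: the ball now rests at (78,148) in the left crop, against the raised stop. Next I'll push post 3 backward, stop slightly short, and measure the turn numerically from the coloured caps.

```bash
cat >> h.py <<'E'
M=np.radians(215.7); n=np.array([np.sin(M),-np.cos(M)]); u=np.array([np.cos(M),np.sin(M)])
def N(d,z,r=77): p=d*n+r*u; return W(p[0],p[1],z)
def caps(c):
    hsv=cv2.cvtColor(c["color"],cv2.COLOR_RGB2HSV); ctr=proj(c,W(0,0,117))[0]; o={}
    for k,(lo,hi) in dict(red=(170,180),blue=(108,122),).items():
        m=cv2.inRange(hsv,(lo,110,60),(hi,255,255)); m[np.hypot(*np.indices(m.shape)[::-1].transpose(1,2,0).reshape(-1,2).__sub__(ctr).T).reshape(m.shape)>45]=0
        q,_,st,ce=cv2.connectedComponentsWithStats(m)
        if q>1:
            i=1+st[1:,4].argmax(); X=ray(c,[ce[i]],.095)[0,:2]-P[:2]; o[k]=(int(st[i,4]),np.hypot(*X).round(4),np.arctan2(X[1],X[0]).round(3))
    return o
E
python3 - <<'E'
from h import *
for nme in("scene","top"): print(nme,caps(load(f"pics/{nme}0.npz")))
F=frame(n); ctrl.move_pose(N(-50,150),F); ctrl.move_straight(N(-50,75),max_speed=.1)
ctrl.move_straight(N(2,75),max_speed=.04); print(ctrl.sense()["wrist_force"],ctrl.sense()["eef_pos"]-N(2,75))
ctrl.move_straight(N(-12,75)); ctrl.move_straight(N(-12,160)); ctrl.move_pose(W(-110,-160,200),F)
for nme in("scene","top"): print(nme,caps(camera(nme)))
print(ctrl.sense()["clock"])
E
```

```text
scene {'red': (37, np.float64(0.0403), np.float64(0.989)), 'blue': (44, np.float64(0.0503), np.float64(-1.84))}
top {'red': (25, np.float64(0.0432), np.float64(0.915)), 'blue': (30, np.float64(0.0473), np.float64(-1.705))}
[0.08853453 0.00319306 0.13822155] [-2.74999985e-04  4.16755404e-05 -1.60136214e-04]
scene {'red': (35, np.float64(0.0388), np.float64(0.349)), 'blue': (45, np.float64(0.0537), np.float64(-2.314))}
top {'red': (22, np.float64(0.0436), np.float64(0.345)), 'blue': (30, np.float64(0.0486), np.float64(-2.208))}
21.9333
```

The cap chords, which are independent of centre bias, give a turn of about −0.526 rad, so the wheel reads about −0.42. Now I'll tip the pawl down.

Run:
```python
from h import *
F=frame([0,1]); ctrl.move_pose(W(-100,0,200),F); ctrl.move_straight(W(-95,122,190)); ctrl.move_straight(W(-95,122,93),max_speed=.12)
ctrl.move_straight(W(-95,60,93),max_speed=.04)
ctrl.move_straight(W(-95,85,93)); ctrl.move_straight(W(-95,85,200)); ctrl.move_pose(W(-110,-160,200),F)
for nme in("scene","top"): print(nme,caps(camera(nme)))
show("f"); print(ctrl.sense()["clock"])
```

```text
scene {'red': (37, np.float64(0.0396), np.float64(0.357)), 'blue': (44, np.float64(0.054), np.float64(-2.313))}
top {'red': (22, np.float64(0.0436), np.float64(0.345)), 'blue': (31, np.float64(0.0485), np.float64(-2.214))}
28.7083
```

View pics/f.png

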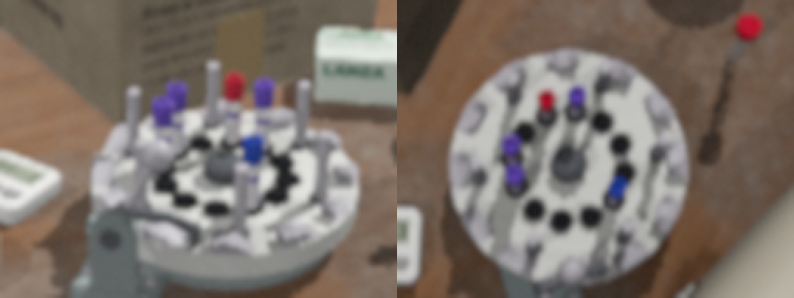

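The pawl is down, with the ball near (155,155) and its nose near (190,235), and the wheel is turned one notch. I'll check the ball position numerically against the start picture, to tell a seated nose from one resting on a tooth.

Run:
```python
from h import *
s=load("pics/scene0.npz"); c=camera("scene"); np.savez("pics/scene9.npz",**c)
b=lambda q:proj(s,world(P,[ball(q)]))[0]
print("pred",[b(q).round(1).tolist() for q in(0,.07,.18)])
# ball found as bright circle in both pictures
for nme,i in(("start",s),("now",c)):
    g=cv2.resize(cv2.cvtColor(i["color"],cv2.COLOR_RGB2GRAY)[185:225,225:270],None,fx=8,fy=8,interpolation=cv2.INTER_CUBIC)
    h=cv2.HoughCircles(g,cv2.HOUGH_GRADIENT,1,20,param1=60,param2=12,minRadius=30,maxRadius=50)
    print(nme,None if h is None else [( (x/8+225-.5).round(1),(y/8+185-.5).round(1),r/8) for x,y,r in h[0][:4]])
# pivot arm (dark nose arm) template shift
for bx in((233,218,32,16),(238,196,14,16)):
    x,y,w,h=bx; T=s["color"][y:y+h,x:x+w]; A=c["color"][y-8:y+h+8,x-12:x+w+12]
    m=cv2.matchTemplate(A,T,cv2.TM_CCOEFF_NORMED); _,v,_,l=cv2.minMaxLoc(m); print(bx,v,l[0]-12,l[1]-8)
```

```text
pred [[245.1, 205.0], [243.4, 204.1], [240.7, 203.0]]
start [(np.float32(255.6), np.float32(196.1), np.float32(5.6125)), (np.float32(265.1), np.float32(210.7), np.float32(5.1375)), (np.float32(263.9), np.float32(224.4), np.float32(5.45)), (np.float32(245.7), np.float32(203.9), np.float32(5.1875))]
now [(np.float32(255.7), np.float32(211.3), np.float32(5.725)), (np.float32(247.3), np.float32(217.3), np.float32(5.6125)), (np.float32(254.3), np.float32(216.4), np.float32(5.475)), (np.float32(255.9), np.float32(194.4), np.float32(4.575))]
(233, 218, 32, 16) 0.7412180304527283 0 0
(238, 196, 14, 16) 0.6601284742355347 -11 6
```

Run:
```python
from h import *
s=load("pics/scene0.npz"); c=load("pics/scene9.npz"); k=4
U=lambda i:cv2.resize(i["color"],None,fx=k,fy=k,interpolation=cv2.INTER_CUBIC).astype(np.float32)
A,B=U(s),U(c)
mb=np.zeros(A.shape[:2],np.float32); cv2.circle(mb,(int(246.2*k),int(204.4*k)),int(4.6*k),1,-1)
ma=np.zeros(A.shape[:2],np.float32); S=lambda p:tuple(int(v) for v in (np.array(p)/6.5+[205,165])*k)
cv2.line(ma,S((235,382)),S((320,405)),1,8); cv2.line(ma,S((335,405)),S((345,440)),1,8)
for nm,m in(("ball",mb),("nosearm",ma)):
    ys,xs=np.nonzero(m); x0,x1,y0,y1=xs.min(),xs.max()+1,ys.min(),ys.max()+1; p=28
    r=cv2.matchTemplate(B[y0-p:y1+p,x0-p:x1+p],A[y0:y1,x0:x1],cv2.TM_SQDIFF,mask=np.dstack([m[y0:y1,x0:x1]]*3))
    r=np.sqrt(r/(3*m.sum())); _,_,l,_=cv2.minMaxLoc(r); print(nm,"shift px",(l[0]-p)/k,(l[1]-p)/k,"rms",r.min().round(1),"at0",r[p,p].round(1))
q=np.array([-.092,0,.041])
for a in(0,.07,.18):
    v=np.array([-.05,-.017]); R=np.array([[np.cos(a),np.sin(a)],[-np.sin(a),np.cos(a)]]); y,z=R@v; print("nose",a,proj(s,world(P,[[-.092,.05+y,.058+z]]))[0].round(1))
```

```text
ball shift px 0.25 0.0 rms 6.4 at0 6.6
nosearm shift px 0.75 0.0 rms 18.5 at0 21.0
nose 0 [257.5 233.8]
nose 0.07 [258.  232.5]
nose 0.18 [258.6 230.4]
```

The ball is within 0.25 px of its start position, while a nose resting on a tooth would shift it by more than 4 px. The nose is therefore seated, and I'll hand the job in.

Run:
```python
from h import *
print(ctrl.finish_job(),ctrl.sense()["clock"])
```

```text
the job is handed in; nothing more can be done
the job is handed in; nothing more can be done
```

The job is handed in, with no verdict shown: the wheel is about one notch back (estimated −0.42 rad from the cap positions), the pawl is down and seated in the notch, and I kept clear of the vial, timer and tape roll but did not re-measure them.

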